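# Lay the idli breakfast tray from the drying mat

### The arm

A 6-joint arm with a two-finger parallel gripper is mounted at the origin on the work surface. World frame = base frame: x ahead of the robot, y to its left, z up, the work surface at z = 0. Lengths are in m, angles in degrees, forces in N, time in s.
With the tool pointing down it reaches from about 0.275 to 0.725 m from the base axis. Payload 5.6 kg.
Tool frame: the origin (TCP) lies at the very end of the fingers, on their centre line; the grasp point (between the pads) lies 19 mm behind it; z points along the fingers, y is the line along which they close (so a half turn about z gives the same grasp; the last joint's range is limited). The gripper opens to 85 mm and grips with 20 to 120 N. Pads are 22 mm wide; open, the fingers measure 114 mm over their backs; the gripper's body (76 mm by 85 mm) begins 54 mm behind the grasp point. The pads swing forward as they close: fully open they stand 13 mm farther back than shut.
Start: joints at [-54.225, 14.616, 6.199, 0, -81.583, -16.306], TCP at [0.183, -0.519, 0.231] pointing down, gripper open.
Joint ranges: [-168.99, 168.99], [-69.2, 112.95], [-62.41, 85.93], [-164.36, 98.24], [-168.68, -3.75], [-174.98, 174.98]. Speed limits (degrees/s): [147.25, 147.25, 180, 180, 180, 180].

### API

Orientations are given as [roll, pitch, yaw] about the fixed x, y, z axes, in that order (R = Rz(yaw) Ry(pitch) Rx(roll)).
In Python, from plant import get_state, viewer, finish_job gives the robot as it stands.
- The arm moves only by the tool move_arm, never from a script. Its argument "commands" is a list of rows, each an object with "angular": the turn, a rotation vector about the tool's x, y, z in rad, a list of three; "linear": the shift along the tool's x, y, z in cm, a list of three; "jaw": the closure, from 0 (fully open) to 1 (shut). In form: [{"angular": [ax, ay, az], "linear": [dx, dy, dz], "jaw": jaw}, ...]. A call has 1 to 8 rows; each row is the pose to reach, as a shift and turn from the pose commanded when the call began, along the tool's axes at that moment; what a row does not reach only later rows make up. A row lasts 1/8 s, in which the tool goes at most 62.5 mm and 10.7 degrees, less where a joint would pass 70% of its speed; a pose out of reach is approached as far as the arm can. A call with a gripper value outside its range is refused whole. The fingers move at their own pace and stop on an object; "force" is the grip in N (left out, the last holds). Time passes only in rows, so rows that repeat a pose let the fingers close. It gives the time, the measured TCP pose, the force, the opening and the grip force at its end, in the units of the state.
- get_state(): the state, without advancing time (a new reading comes with each control period).
- viewer.grab_frame(name): name is "side" or "top" or "wrist"; returns (picture, depth): 400x640x3 uint8, blue, green, red; 400x640 float32, m along the optical axis (not along the pixel's ray), 0 where there is no reading.
- viewer.camera_info(name): a dict with "fx", "fy", "cx", "cy" (pixels), "camera_from_world" (4x4, takes a point from world to camera coordinates). Camera axes: x right, y up, looking along -z (the intrinsics and any distortion apply to the point x, -y, -z); pixel columns grow to the right and rows downward; lengths in m; the calibration is good to about 2 mm. The wrist camera is an equidistant fisheye: a pixel r from the principal point sees the ray r / f radians off the axis. A picture is of the moment at which its call begins: read the wrist's pose just before it. camera_info takes no time and is no camera call; for the wrist camera it gives the pose at the moment of the call.
- finish_job(): hands the job in; it is judged then, once.
The state is a dict: "t": time; "joint_positions": joint angles; "qvel": joint speeds; "effort": joint torques, N m; "position": TCP position; "tcp_rot": TCP orientation; "force": force on the tool from outside, world axes, zero at the start; "wrist_torque": the same for the moment, N m; "grip_width": finger opening in m; "gripper_force": force on a finger pad.
Only numpy, scipy, OpenCV 4.12 (cv2) and the standard library are available. Lean on these libraries where they do the work, as an engineer would, in place of code of your own. Each camera call takes 0.05 s, during which the arm holds its last target. There are 200 camera calls.

### The job

Lay the wooden breakfast tray with the things from the drying mat: stand the small coffee tumbler upright inside the davara (the wide low steel cup), the small ramekin flat in the middle of the saucer, the green chutney box flat inside the rectangular dish, and the lidded ghee pot upright with its whole base on the cork coaster. Set each one down rather than dropping it, and leave the tall water tumbler and the large ramekin standing where they are.

Things in the scene. Friction and masses are not known exactly. Their poses are not given: they have to be found in the camera images.
- tumbler: The small stainless steel coffee tumbler, an open round cup standing upright on the dark ribbed drying mat: 85 mm tall, 48 mm across the foot widening to 58 mm near the top (61 mm over the rolled rim). To be moved. Origin: centre of its underside; z up.
- ramekin: The small ramekin: white ribbed ceramic, straight-sided open round pot, 64 mm across, 42 mm tall, wall 4 mm, standing upright on the mat. To be moved. Origin: centre of its underside; z up.
- box: The lime-green plastic chutney box with its lid clipped on, a closed block 80 mm long (its x), 56 mm wide (its y), 54 mm tall, standing on the mat. To be moved. Origin: centre of its underside; z up.
- ghee_pot: The small closed steel ghee pot: a cylinder 56 mm across and 42 mm tall with straight sides, under a low domed lid with a 14 mm ball knob (62 mm tall in all; the lid does not come off), standing upright on the mat. To be moved. Origin: centre of its underside; z up.
- davara: The davara, the wide low steel cup fixed on the wooden tray in which a coffee tumbler is served: open, 34 mm tall, 92 mm across (100 mm over the flared rim); its inner floor is 3 mm above its origin and about 80 mm across. Origin: centre of its underside; z up. It does not move.
- saucer: The white ceramic saucer fixed on the wooden tray: 124 mm across, its rim sloping up to 12 mm; the flat middle, about 90 mm across, is 5 mm above its origin. Origin: centre of its underside; z up. It does not move.
- dish: The shallow rectangular metal drip dish fixed on the wooden tray: 110 mm long (its x) by 86 mm wide (its y) outside, 104 by 80 mm inside, walls 16 mm tall and 3 mm thick; its inner floor is 3 mm above its origin. Origin: centre of its underside; z up. It does not move.
- coaster: The round cork coaster fixed on the wooden tray: 96 mm across, flat, 8 mm thick (its top is 8 mm above its origin). Origin: centre of its underside; z up. It does not move. The four dishes stand about 130 mm apart in a square on the tray (300 by 300 mm, floor 6 mm thick, rim 22 mm tall), and a loose salt shaker (31 mm across, 56 mm tall) stands in the middle between them.
- tall_tumbler: The tall steel water tumbler, same shape as the coffee tumbler but bigger: 125 mm tall, 60 mm across the foot, 75 mm over the rim. It stands among the others on the mat and is to be left alone. Origin: centre of its underside; z up.
- big_ramekin: The large ramekin, same white ribbed shape as the small one but 86 mm across and 55 mm tall. It stands among the others on the mat and is to be left alone. Origin: centre of its underside; z up.
There are look-alikes about, which are no part of the job. Of the things like the box, leave any that is blue; of the rest the larger one is meant. What is shaped like the ghee_pot but blue is not meant.

How it is judged:
By the outcome, as a careful person would: the job done as asked, in the order asked, and still so for the second after the job is handed in, with the robot touching nothing.
It also fails if it takes over 128 s, if anything falls off the work surface, if the arm or the gripper's body presses on something with over 40 N, if the wrist force passes 120 N, or if a joint passes its speed limit or range.

## Working session

There is one attempt and no reset: what is moved stays moved. The work goes in short steps, Python scripts to look and compute and a tool call to move; the robot and the scene stay as the last step left them, time stands still between calls to the robot, and variables do not carry over. Pictures are saved under pics/ and viewed, at most 14 in all, crops included, and the job is handed in when it is done.

Besides the shell and the picture viewer there is one more tool, called after "Emit:" in YAML: its name, and indented under it one key for each argument. move_arm: Moves the arm, as the interface text tells. Its arguments: {"type":"object","properties":{"commands":{"type":"array","items":{"type":"object","properties":{"angular":{"type":"array","items":{"type":"number"}},"linear":{"type":"array","items":{"type":"number"}},"jaw":{"type":"number"}}}},"force":{"type":"number"}},"required":["commands"]}

```bash
ls; mkdir -p pics
cat > h.py <<'E'
import numpy as np, cv2
from plant import get_state, viewer, finish_job
def look(n):
    i=viewer.camera_info(n); p,d=viewer.grab_frame(n); return p,d,i
def world(i,d,u,v):
    z=d[v,u] if not np.isscalar(d) else d
    x=(u-i['cx'])/i['fx']*z; y=(v-i['cy'])/i['fy']*z
    c=np.stack([x,-y,-z,np.ones_like(z)],-1)
    return (c@np.linalg.inv(i['camera_from_world']).T)[...,:3]
E
python3 - <<'E'
from h import *
s=get_state(); print(s)
for n in('top','side'):
    p,d,i=look(n); cv2.imwrite(f'pics/{n}0.png',p); np.savez(f'{n}0.npz',p=p,d=d,M=i['camera_from_world'],k=[i[q] for q in('fx','fy','cx','cy')]); print(n,i, (d>0).mean())
E
```

```text
pics
{'t': 0.0, 'joint_positions': array([-5.42253901e+01,  1.46533159e+01,  6.12891403e+00, -2.88761913e-02,
       -8.15834644e+01, -1.63069149e+01]), 'qvel': array([-0.04077412,  0.01872354, -0.05756375,  0.03115014, -0.02691268,
        0.09001138]), 'effort': array([-5.00703136e-04, -3.86628270e+01,  2.37940335e+01,  5.36514223e+00,
       -6.11431329e-03,  2.87036933e-06]), 'position': array([ 0.18319555, -0.51804848,  0.23037671]), 'tcp_rot': array([ 1.79888454e+02, -2.87886758e-03, -1.60536556e+02]), 'force': array([0.94208151, 0.7350184 , 0.83836509]), 'wrist_torque': array([-0.02764958,  0.05888838, -0.0276519 ]), 'gripper_force': 0.0, 'grip_width': 0.08516384235399864}
top {'fx': 474.29425662342544, 'fy': 474.29425662342544, 'cx': 322.84199660511126, 'cy': 197.41245666080482, 'camera_from_world': array([[-0.02631067, -0.99956692,  0.01318052, -0.00130774],
       [ 0.9973149 , -0.02534541,  0.06870665, -0.55024451],
       [-0.06834283,  0.01495285,  0.99754983, -1.07773893],
       [ 0.        ,  0.        ,  0.        ,  1.        ]])} 0.99597265625
side {'fx': 461.68669394227385, 'fy': 461.68669394227385, 'cx': 320.1776182190805, 'cy': 199.58975976230954, 'camera_from_world': array([[-0.98089216, -0.19442822, -0.00694468,  0.55292775],
       [ 0.09643273, -0.51688633,  0.85060523, -0.09593363],
       [-0.16897127,  0.83368231,  0.52575899, -1.14544544],
       [ 0.        ,  0.        ,  0.        ,  1.        ]])} 0.9960234375
```

View pics/top0.png

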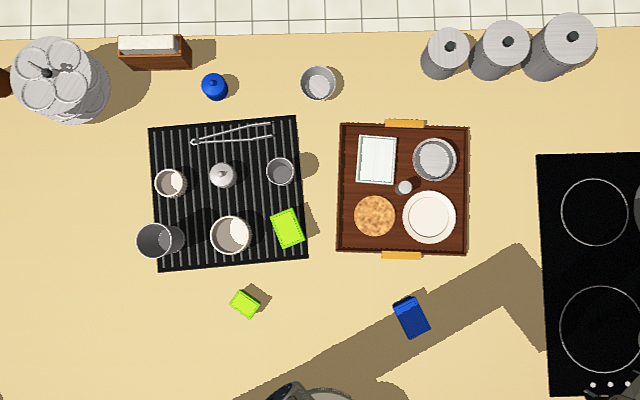

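View pics/side0.png

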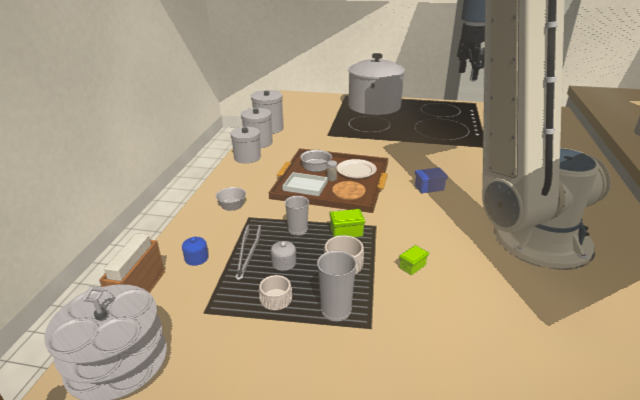

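Top view shows the following:
- **To be moved:** tumbler (280,171), small ramekin (170,183), green box (287,228), ghee pot (222,175).
- **Could be mistaken for them:**
  - tall tumbler (160,240) and big ramekin (230,235)
  - small green box (245,304) and blue box (411,317)
  - blue pot (214,87) and loose steel bowl (318,83)
- **Targets:** davara (434,159), saucer (429,216), dish (376,160), coaster (375,216). The salt shaker is at (404,187).

I'll measure each one using top depth and height bands.

```bash
cat > m.py <<'E'
from h import *
def scene(tag):
    p,d,i=look('top'); v,u=np.mgrid[:400,:640]; return p,d,world(i,d,u,v)
def blob(W,seed,zlo,zhi,r=34,close=0):
    m=((W[...,2]>zlo)&(W[...,2]<zhi)).astype(np.uint8)
    c=np.zeros_like(m); cv2.circle(c,seed,r,1,-1); m&=c
    P=W[m>0][:,:2]; return P.astype(np.float32)
E
python3 - <<'E'
from m import *
p,d,W=scene('0'); np.save('W0.npy',W)
print('table z',np.median(W[330:360,150:220,2]),'mat z',np.median(W[200:225,185:205,2]),'tray floor',np.median(W[180:195,345:352,2]))
def rep(n,seed,lo,hi,r):
    P=blob(W,seed,lo,hi,r); (c,R)=cv2.minEnclosingCircle(P); q=cv2.minAreaRect(P)
    print(n,len(P),'circ',np.round(c,4),'diam',round(2*R,4),'mean',P.mean(0).round(4),'rect',np.round(q[0],4),np.round(q[1],4),round(q[2],1), 'ztop',np.percentile(W[seed[1]-r:seed[1]+r,seed[0]-r:seed[0]+r,2],99).round(4))
rep('tumbler',(280,171),.07,.11,20)
rep('ramekin',(170,183),.033,.06,20)
rep('ghee',(222,175),.03,.08,18)
rep('ghee_knob',(222,175),.054,.08,14)
rep('box',(287,228),.045,.08,26)
rep('tall',(155,240),.11,.16,26)
rep('big',(230,235),.048,.08,26)
rep('davara',(434,159),.03,.06,28)
rep('saucer',(429,216),.0125,.04,30)
rep('dish',(376,160),.0165,.04,32)
rep('coaster',(375,216),.0105,.04,22)
rep('salt',(404,187),.045,.09,12)
for n,(u,v) in dict(dav=(434,159),sauc=(429,216),dish=(376,160),coas=(375,216)).items(): print(n,W[v-4:v+5,u-4:u+5].reshape(-1,3).mean(0).round(4))
img=cv2.resize(p[120:320,140:480],None,fx=2.3,fy=2.3,interpolation=cv2.INTER_CUBIC); cv2.imwrite('pics/crop1.png',img)
E
```

```text
table z 0.0008947929380306308 mat z 0.004406662521702964 tray floor 0.008181104962175834
tumbler 196 circ [0.6061 0.0786] diam 0.0605 mean [0.6104 0.0822] rect [0.6062 0.0791] [0.0566 0.0596] 89.4 ztop 0.093
ramekin 246 circ [0.5907 0.332 ] diam 0.0664 mean [0.5909 0.3329] rect [0.591  0.3322] [0.0642 0.0636] 7.4 ztop 0.05
ghee 509 circ [0.6059 0.2135] diam 0.0575 mean [0.6046 0.2108] rect [0.6049 0.2135] [0.0539 0.0565] 0.0 ztop 0.0654
ghee_knob 87 circ [0.605  0.2105] diam 0.0477 mean [0.6045 0.2123] rect [0.6069 0.2146] [0.0386 0.0418] 29.6 ztop 0.0664
box 901 circ [0.4809 0.0673] diam 0.0934 mean [0.4815 0.0669] rect [0.4817 0.0672] [0.0798 0.0559] 20.7 ztop 0.0621
tall 363 circ [0.4631 0.3384] diam 0.0752 mean [0.4625 0.3448] rect [0.4626 0.3388] [0.0735 0.0719] 88.3 ztop 0.1307
big 269 circ [0.4698 0.1955] diam 0.0883 mean [0.4695 0.1955] rect [0.4698 0.1948] [0.0844 0.0849] 42.5 ztop 0.0613
davara 387 circ [ 0.6303 -0.2708] diam 0.1015 mean [ 0.6337 -0.2784] rect [ 0.6294 -0.2708] [0.0968 0.0983] 43.5 ztop 0.0635
saucer 1745 circ [ 0.5025 -0.2622] diam 0.1351 mean [ 0.4988 -0.2595] rect [ 0.4989 -0.2614] [0.1282 0.1274] 32.0 ztop 0.0645
dish 282 circ [ 0.6341 -0.1445] diam 0.1438 mean [ 0.6371 -0.143 ] rect [ 0.6348 -0.1448] [0.0974 0.1104] 84.4 ztop 0.0647
coaster 1340 circ [ 0.5045 -0.1355] diam 0.1022 mean [ 0.5054 -0.1328] rect [ 0.5043 -0.1344] [0.0967 0.0948] 43.4 ztop 0.0203
salt 159 circ [ 0.5662 -0.1972] diam 0.0303 mean [ 0.5657 -0.1961] rect [ 0.5663 -0.1969] [0.0285 0.0287] 42.8 ztop 1.1129
dav [ 0.6324 -0.2757  0.0246]
sauc [ 0.5009 -0.2613  0.0131]
dish [ 0.6353 -0.1426  0.0112]
coas [ 0.504  -0.1352  0.0157]
```

View pics/crop1.png

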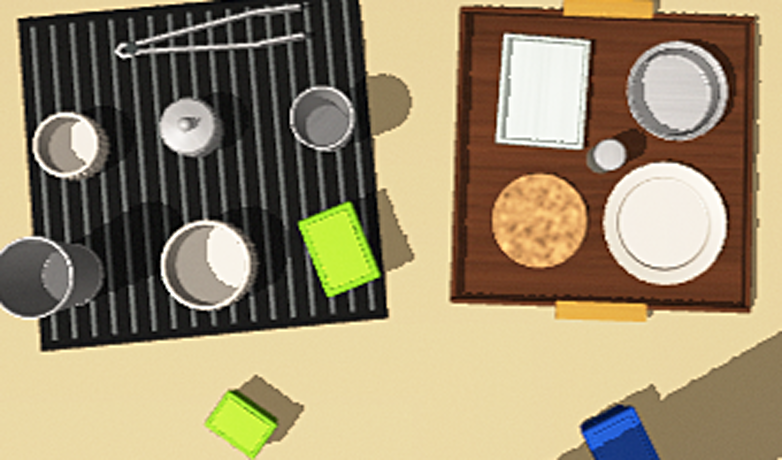

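The choice is confirmed in the crop: tumbler Ø61, ramekin Ø66, box 80x56 and ghee pot Ø57 all fit the given sizes. Next I work out the deltas to a point above the tumbler.

```bash
cat > go.py <<'E'
import sys
from h import *
from scipy.spatial.transform import Rotation as Ro
# usage: go.py x y z [finger-line angle deg]  -> delta in tool axes (cm), turn rad
s=get_state(); R=Ro.from_euler('xyz',s['tcp_rot'],degrees=True)
t=np.array(list(map(float,sys.argv[1:4])))
print('t',round(s['t'],2),'pos',s['position'].round(4),'rot',s['tcp_rot'].round(2),'j',s['joint_positions'].round(0),'w',round(s['grip_width'],4),'F',s['force'].round(1))
line=np.degrees(np.arctan2(*R.as_matrix()[[1,0],1]))
a=0
if len(sys.argv)>4: a=(float(sys.argv[4])-line+90)%180-90
yaw=s['tcp_rot'][2]+a
rv=(R.inv()*Ro.from_euler('xyz',[180,0,yaw],degrees=True)).as_rotvec()
print('line',line.round(1),'linear cm',(R.inv().apply(t-s['position'])*100).round(2),'angular',rv.round(3))
E
python3 go.py .607 .079 .20; python3 -c "
from h import *
i=viewer.camera_info('wrist');print(i)"
```

```text
t 0.15 pos [ 0.1832 -0.5182  0.2306] rot [ 179.92   -0.   -160.53] j [-54.  15.   6.  -0. -82. -16.] w 0.0852 F [-0.1 -0.8 -0.8]
line 109.5 linear cm [-59.86  42.18   3.12] angular [ 0.001 -0.    -0.   ]
{'fx': 309.70691628693146, 'fy': 309.70691628693146, 'cx': 315.6934055619464, 'cy': 198.7322187075638, 'camera_from_world': array([[-0.33274116,  0.94301306,  0.00311319,  0.54849514],
       [-0.9072832 , -0.31923023, -0.27373209,  0.03502786],
       [-0.25713911, -0.09390648,  0.96180094, -0.37847469],
       [ 0.        ,  0.        ,  0.        ,  1.        ]])}
```

Emit:
move_arm:
  commands:
    - {"linear": [-1.6, 1.1, 0.1], "jaw": 0}
    - {"linear": [-4.8, 3.4, 0.3], "jaw": 0}
    - {"linear": [-9.2, 6.5, 0.5], "jaw": 0}
    - {"linear": [-13.6, 9.6, 0.8], "jaw": 0}
    - {"linear": [-18.0, 12.7, 1.0], "jaw": 0}
    - {"linear": [-22.4, 15.8, 1.2], "jaw": 0}
    - {"linear": [-26.8, 18.9, 1.4], "jaw": 0}
    - {"linear": [-31.2, 22.0, 1.6], "jaw": 0}
  force: 40

```text
invalid input
```

Emit:
move_arm:
  commands:
    - {"linear": [-4.4, 3.1, 0.2], "jaw": 0}
    - {"linear": [-8.8, 6.2, 0.4], "jaw": 0}
    - {"linear": [-13.2, 9.3, 0.6], "jaw": 0}
    - {"linear": [-17.6, 12.4, 0.8], "jaw": 0}
    - {"linear": [-22.0, 15.5, 1.0], "jaw": 0}
    - {"linear": [-25.8, 18.2, 1.3], "jaw": 0}
    - {"linear": [-28.6, 20.2, 1.5], "jaw": 0}
    - {"linear": [-28.6, 20.2, 1.5], "jaw": 0}

```text
invalid input
```

Emit:
move_arm:
  commands:
    - {"angular": [0, 0, 0], "linear": [-1.6, 1.1, 0.1], "jaw": 0}
    - {"angular": [0, 0, 0], "linear": [-4.8, 3.4, 0.3], "jaw": 0}
    - {"angular": [0, 0, 0], "linear": [-9.2, 6.5, 0.5], "jaw": 0}
    - {"angular": [0, 0, 0], "linear": [-13.6, 9.6, 0.8], "jaw": 0}
    - {"angular": [0, 0, 0], "linear": [-18.0, 12.7, 1.0], "jaw": 0}
    - {"angular": [0, 0, 0], "linear": [-22.4, 15.8, 1.2], "jaw": 0}
    - {"angular": [0, 0, 0], "linear": [-26.8, 18.9, 1.4], "jaw": 0}
    - {"angular": [0, 0, 0], "linear": [-31.2, 22.0, 1.6], "jaw": 0}
  force: 40

```text
t: 1.15
position: [0.4047, -0.2047, 0.2153]
tcp_rot: [-180.0, 0.0, -160.5]
force: [1.3, -0.3, -0.4]
grip_width: 0.0859
gripper_force: 0.0
```

Emit:
move_arm:
  commands:
    - {"angular": [0, 0, 0], "linear": [-4.4, 3.1, 0.2], "jaw": 0}
    - {"angular": [0, 0, 0], "linear": [-8.8, 6.2, 0.4], "jaw": 0}
    - {"angular": [0, 0, 0], "linear": [-13.2, 9.3, 0.6], "jaw": 0}
    - {"angular": [0, 0, 0], "linear": [-17.6, 12.4, 0.8], "jaw": 0}
    - {"angular": [0, 0, 0], "linear": [-22.0, 15.5, 1.0], "jaw": 0}
    - {"angular": [0, 0, 0], "linear": [-25.8, 18.2, 1.3], "jaw": 0}
    - {"angular": [0, 0, 0], "linear": [-28.6, 20.2, 1.5], "jaw": 0}
    - {"angular": [0, 0, 0], "linear": [-28.6, 20.2, 1.5], "jaw": 0}

```text
t: 2.15
position: [0.6064, 0.0813, 0.1988]
tcp_rot: [180.0, -0.1, -160.4]
force: [-0.9, -0.1, 0.5]
grip_width: 0.0853
gripper_force: 0.0
```

```bash
cat >> h.py <<'E'
def wristcloud():
    i=viewer.camera_info('wrist'); p,d=viewer.grab_frame('wrist'); v,u=np.mgrid[:400,:640]
    a=(u-i['cx'])/i['fx']; b=(v-i['cy'])/i['fy']; r=np.hypot(a,b)+1e-9
    k=np.tan(np.minimum(r,1.4))/r*d
    c=np.stack([a*k,-b*k,-d,np.ones_like(d)],-1)
    W=(c@np.linalg.inv(i['camera_from_world']).T)[...,:3]; W[d<=0]=np.nan
    return p,d,W
def near(W,x,y,r,lo,hi,step=0.3):
    m=(np.hypot(W[...,0]-x,W[...,1]-y)<r)&(W[...,2]>lo)&(W[...,2]<hi)
    P=W[m][:,:2].astype(np.float32); c,R=cv2.minEnclosingCircle(P); q=cv2.minAreaRect(P)
    return len(P),'circ',np.round(c,4),'d',round(2*R,4),'rect',np.round(q[0],4),np.round(q[1],4),round(q[2],1)
E
python3 go.py .607 .079 .046
python3 - <<'E'
from h import *
p,d,W=wristcloud(); cv2.imwrite('pics/w1.png',p); np.save('w1.npy',W)
print(near(W,.607,.079,.045,.075,.1)); print('mat',np.nanmedian(W[...,2][np.hypot(W[...,0]-.54,W[...,1]-.1)<.02]))
print('box',near(W,.482,.067,.06,.048,.08))
E
```

```text
t 2.15 pos [0.6064 0.0813 0.1988] rot [ 1.7997e+02 -1.2000e-01 -1.6038e+02] j [ 22.  22.  12.  -0. -80. -93.] w 0.0853 F [-0.9 -0.1  0.5]
line 109.6 linear cm [-1.000e-02 -2.400e-01  1.528e+01] angular [ 0.    -0.002 -0.   ]
(1208, 'circ', array([0.6045, 0.0794]), 'd', 0.0612, 'rect', array([0.6045, 0.0793]), array([0.0589, 0.0591]), 17.7)
mat 0.0018605510398241876
box (4921, 'circ', array([0.481 , 0.0682]), 'd', 0.0944, 'rect', array([0.4804, 0.0681]), array([0.0806, 0.0567]), 20.9)
```

View pics/w1.png

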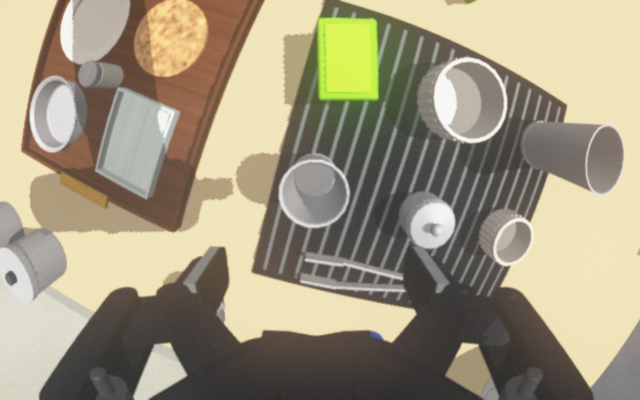

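The wrist view shows the coffee tumbler at (314,190). It is Ø61 and agrees with the top view to 2 mm. I'll descend and grip.

Emit:
move_arm:
  commands:
    - {"angular": [0, 0, 0], "linear": [0.1, -0.2, 2.0], "jaw": 0}
    - {"angular": [0, 0, 0], "linear": [0.1, -0.2, 5.0], "jaw": 0}
    - {"angular": [0, 0, 0], "linear": [0.1, -0.2, 8.0], "jaw": 0}
    - {"angular": [0, 0, 0], "linear": [0.1, -0.2, 11.0], "jaw": 0}
    - {"angular": [0, 0, 0], "linear": [0.1, -0.2, 13.0], "jaw": 0}
    - {"angular": [0, 0, 0], "linear": [0.1, -0.2, 14.4], "jaw": 0}
    - {"angular": [0, 0, 0], "linear": [0.1, -0.2, 15.2], "jaw": 0}
    - {"angular": [0, 0, 0], "linear": [0.1, -0.2, 15.2], "jaw": 0}

```text
t: 3.2
position: [0.6061, 0.0763, 0.0483]
tcp_rot: [-180.0, -0.0, -160.5]
force: [-0.6, -0.5, 0.0]
grip_width: 0.0852
gripper_force: 0.0
```

Emit:
move_arm:
  commands:
    - {"angular": [0, 0, 0], "linear": [0, 0, 0], "jaw": 0.5}
    - {"angular": [0, 0, 0], "linear": [0, 0, 0], "jaw": 0.5}
    - {"angular": [0, 0, 0], "linear": [0, 0, 0], "jaw": 0.5}
    - {"angular": [0, 0, 0], "linear": [0, 0, 0], "jaw": 0.5}
    - {"angular": [0, 0, 0], "linear": [0, 0, 0], "jaw": 0.5}
  force: 40

```text
t: 3.82
position: [0.6073, 0.0768, 0.0498]
tcp_rot: [-180.0, 0.2, -160.5]
force: [-1.1, 0.2, 5.6]
grip_width: 0.0576
gripper_force: 42.1
```

Emit:
move_arm:
  commands:
    - {"angular": [0, 0, 0], "linear": [0, 0, -0.5], "jaw": 0.5}
    - {"angular": [0, 0, 0], "linear": [0, 0, -2.0], "jaw": 0.5}
    - {"angular": [0, 0, 0], "linear": [0, 0, -5.0], "jaw": 0.5}
    - {"angular": [0, 0, 0], "linear": [0, 0, -8.5], "jaw": 0.5}
    - {"angular": [0, 0, 0], "linear": [0, 0, -11.5], "jaw": 0.5}
    - {"angular": [0, 0, 0], "linear": [0, 0, -13.0], "jaw": 0.5}
    - {"angular": [0, 0, 0], "linear": [0, 0, -13.0], "jaw": 0.5}

```text
t: 4.7
position: [0.6066, 0.0766, 0.1792]
tcp_rot: [180.0, 0.1, -160.5]
force: [0.4, -1.1, -1.3]
grip_width: 0.0581
gripper_force: 43.0
```

```bash
python3 go.py .631 -.272 .18
python3 - <<'E'
from h import *
p,d,W=wristcloud(); cv2.imwrite('pics/w2.png',p)
# bottom of held tumbler is hidden from wrist; use side camera
p,d,i=look('side'); v,u=np.mgrid[:400,:640]; Ws=world(i,d,u,v)
m=(np.hypot(Ws[...,0]-.607,Ws[...,1]-.078)<.035)&(Ws[...,2]>.02)
z=Ws[...,2][m]; print('side z of held range',np.percentile(z,[0.5,2,50]).round(4), m.sum())
c=p[150:310,200:420]; cv2.imwrite('pics/s2.png',cv2.resize(c,None,fx=2.5,fy=2.5))
E
```

```text
t 4.7 pos [0.6066 0.0766 0.1792] rot [ 1.7999e+02  1.1000e-01 -1.6054e+02] j [ 22.  23.  10.  -0. -77. -92.] w 0.0581 F [ 0.4 -1.1 -1.3]
line 109.5 linear cm [  9.31 -33.68  -0.11] angular [0.    0.002 0.   ]
side z of held range [0.1327 0.1351 0.2044] 1036
```

View pics/s2.png

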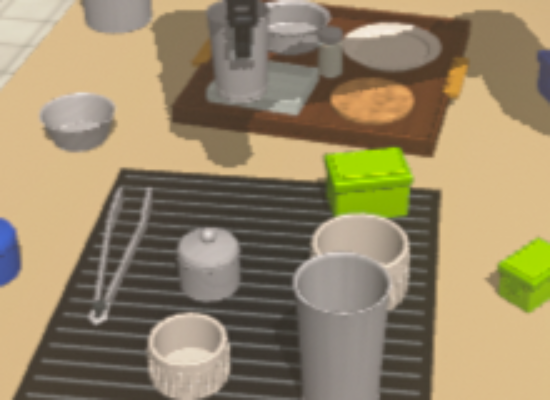

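The side view shows the tumbler held upright, with its base 45 mm below the TCP. Now I carry it over the davara.

Emit:
move_arm:
  commands:
    - {"angular": [0, 0, 0], "linear": [0.6, -2.0, 0], "jaw": 0.5}
    - {"angular": [0, 0, 0], "linear": [1.8, -6.5, 0], "jaw": 0.5}
    - {"angular": [0, 0, 0], "linear": [3.3, -12.0, 0], "jaw": 0.5}
    - {"angular": [0, 0, 0], "linear": [4.8, -17.5, 0], "jaw": 0.5}
    - {"angular": [0, 0, 0], "linear": [6.4, -23.0, 0], "jaw": 0.5}
    - {"angular": [0, 0, 0], "linear": [7.9, -28.5, 0], "jaw": 0.5}
    - {"angular": [0, 0, 0], "linear": [8.9, -32.2, 0], "jaw": 0.5}
    - {"angular": [0, 0, 0], "linear": [9.3, -33.5, 0], "jaw": 0.5}

```text
t: 5.8
position: [0.6289, -0.2735, 0.1764]
tcp_rot: [179.9, -0.2, -160.7]
force: [-0.2, 0.3, -0.4]
grip_width: 0.0578
gripper_force: 43.1
```

```bash
python3 go.py .630 -.271 .0545
python3 - <<'E'
from h import *
p,d,W=wristcloud(); cv2.imwrite('pics/w3.png',p)
print('dav',near(W,.63,-.271,.065,.032,.05)); print('saucer',near(W,.50,-.261,.07,.0125,.025))
print('dish',near(W,.635,-.1445,.075,.0165,.03)); print('coaster',near(W,.5045,-.135,.052,.010,.03)); print('salt',near(W,.566,-.197,.03,.05,.08))
E
```

```text
t 5.8 pos [ 0.6289 -0.2735  0.1764] rot [ 1.7992e+02 -1.5000e-01 -1.6072e+02] j [-10.  32.  24.   0. -82. -60.] w 0.0578 F [-0.2  0.3 -0.4]
line 109.3 linear cm [-0.22  0.19 12.19] angular [ 0.001 -0.003 -0.   ]
dav (1405, 'circ', array([ 0.6284, -0.2696]), 'd', 0.1005, 'rect', array([ 0.6179, -0.2735]), array([0.0771, 0.099 ]), 19.6)
saucer (4992, 'circ', array([ 0.4978, -0.257 ]), 'd', 0.1242, 'rect', array([ 0.4978, -0.2567]), array([0.1227, 0.1218]), 18.5)
dish (894, 'circ', array([ 0.6349, -0.1338]), 'd', 0.137, 'rect', array([ 0.6343, -0.1382]), array([0.0891, 0.1112]), 83.6)
coaster (5084, 'circ', array([ 0.5044, -0.1321]), 'd', 0.0963, 'rect', array([ 0.5044, -0.1327]), array([0.0947, 0.0948]), 47.3)
salt (929, 'circ', array([ 0.5645, -0.1976]), 'd', 0.0317, 'rect', array([ 0.5651, -0.1974]), array([0.0298, 0.03  ]), 18.5)
```

View pics/w3.png

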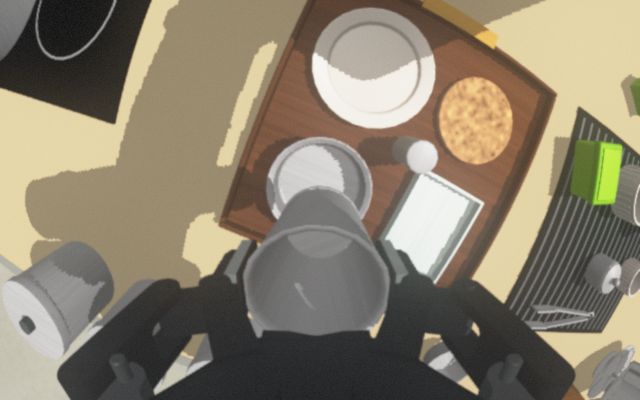

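The wrist view shows the davara rim centred near (319,183), which gives (0.629,-0.270) at Ø100. Lowering now.

Emit:
move_arm:
  commands:
    - {"angular": [0, 0, 0], "linear": [-0.1, 0.3, 2.0], "jaw": 0.5}
    - {"angular": [0, 0, 0], "linear": [-0.1, 0.3, 5.0], "jaw": 0.5}
    - {"angular": [0, 0, 0], "linear": [-0.1, 0.3, 8.0], "jaw": 0.5}
    - {"angular": [0, 0, 0], "linear": [-0.1, 0.3, 10.0], "jaw": 0.5}
    - {"angular": [0, 0, 0], "linear": [-0.1, 0.3, 11.0], "jaw": 0.5}
    - {"angular": [0, 0, 0], "linear": [-0.1, 0.3, 11.5], "jaw": 0.5}
    - {"angular": [0, 0, 0], "linear": [-0.1, 0.3, 11.8], "jaw": 0.5}
    - {"angular": [0, 0, 0], "linear": [-0.1, 0.3, 11.8], "jaw": 0.5}

```text
t: 6.85
position: [0.6304, -0.2673, 0.0608]
tcp_rot: [-180.0, 0.0, -160.5]
force: [-1.0, 0.1, -1.6]
grip_width: 0.0578
gripper_force: 43.1
```

Emit:
move_arm:
  commands:
    - {"angular": [0, 0, 0], "linear": [0, 0, 0.1], "jaw": 0.5}
    - {"angular": [0, 0, 0], "linear": [0, 0, 0.2], "jaw": 0.5}
    - {"angular": [0, 0, 0], "linear": [0, 0, 0.2], "jaw": 0.5}

```text
t: 7.22
position: [0.6301, -0.2673, 0.0583]
tcp_rot: [180.0, 0.0, -160.5]
force: [-0.8, 0.1, -0.4]
grip_width: 0.0578
gripper_force: 43.1
```

Emit:
move_arm:
  commands:
    - {"angular": [0, 0, 0], "linear": [0, 0, 0.1], "jaw": 0.5}
    - {"angular": [0, 0, 0], "linear": [0, 0, 0.2], "jaw": 0.5}
    - {"angular": [0, 0, 0], "linear": [0, 0, 0.3], "jaw": 0.5}
    - {"angular": [0, 0, 0], "linear": [0, 0, 0.3], "jaw": 0.5}

```text
t: 7.72
position: [0.6304, -0.2672, 0.056]
tcp_rot: [-180.0, 0.0, -160.5]
force: [-1.1, 1.4, 4.1]
grip_width: 0.0576
gripper_force: 43.5
```

Contact force has appeared (4 N), so I release and rise.

Emit:
move_arm:
  commands:
    - {"angular": [0, 0, 0], "linear": [0, 0, 0.05], "jaw": 0.5}
    - {"angular": [0, 0, 0], "linear": [0, 0, 0.05], "jaw": 0.3}
    - {"angular": [0, 0, 0], "linear": [0, 0, 0.05], "jaw": 0.25}
    - {"angular": [0, 0, 0], "linear": [0, 0, 0.05], "jaw": 0.2}
    - {"angular": [0, 0, 0], "linear": [0, 0, 0.05], "jaw": 0.1}
    - {"angular": [0, 0, 0], "linear": [0, 0, 0.05], "jaw": 0.1}
    - {"angular": [0, 0, 0], "linear": [0, 0, 0.05], "jaw": 0.1}

```text
t: 8.6
position: [0.6301, -0.2673, 0.0547]
tcp_rot: [180.0, -0.0, -160.5]
force: [0.7, -0.1, -0.8]
grip_width: 0.0767
gripper_force: 0.0
```

Emit:
move_arm:
  commands:
    - {"angular": [0, 0, 0], "linear": [0, 0, -0.8], "jaw": 0.1}
    - {"angular": [0, 0, 0], "linear": [0, 0, -2.5], "jaw": 0.1}
    - {"angular": [0, 0, 0], "linear": [0, 0, -5.5], "jaw": 0.1}
    - {"angular": [0, 0, 0], "linear": [0, 0, -9.0], "jaw": 0.1}
    - {"angular": [0, 0, 0], "linear": [0, 0, -12.0], "jaw": 0}
    - {"angular": [0, 0, 0], "linear": [0, 0, -13.5], "jaw": 0}
    - {"angular": [0, 0, 0], "linear": [0, 0, -14.0], "jaw": 0}

```text
t: 9.48
position: [0.6304, -0.2673, 0.196]
tcp_rot: [-180.0, 0.1, -160.5]
force: [0.5, 0.1, -0.8]
grip_width: 0.0851
gripper_force: 0.0
```

```bash
python3 go.py .5905 .332 .18
python3 - <<'E'
from h import *
p,d,W=wristcloud(); cv2.imwrite('pics/w4.png',p)
print('tumbler',near(W,.63,-.27,.055,.078,.105)); print('dav',near(W,.63,-.271,.065,.03,.045));print('dish',near(W,.635,-.1445,.075,.0165,.03))
E
```

```text
t 9.47 pos [ 0.6304 -0.2673  0.196 ] rot [-1.7996e+02  9.0000e-02 -1.6053e+02] j [-10.  31.  26.  -0. -85. -61.] w 0.0851 F [ 0.5  0.1 -0.8]
line 109.5 linear cm [-16.21  57.83   1.58] angular [-0.001  0.002 -0.   ]
tumbler (1420, 'circ', array([ 0.6276, -0.2646]), 'd', 0.0611, 'rect', array([ 0.6277, -0.2646]), array([0.0596, 0.0601]), 69.2)
dav (1766, 'circ', array([ 0.6281, -0.2699]), 'd', 0.1002, 'rect', array([ 0.6241, -0.2728]), array([0.0889, 0.0993]), 36.3)
dish (963, 'circ', array([ 0.6344, -0.1389]), 'd', 0.1387, 'rect', array([ 0.634 , -0.1386]), array([0.0881, 0.1112]), 83.7)
```

Emit:
move_arm:
  commands:
    - {"angular": [0, 0, 0], "linear": [-0.6, 2.2, 0], "jaw": 0}
    - {"angular": [0, 0, 0], "linear": [-2.1, 7.5, 0.2], "jaw": 0}
    - {"angular": [0, 0, 0], "linear": [-3.7, 13.2, 0.4], "jaw": 0}
    - {"angular": [0, 0, 0], "linear": [-5.3, 18.9, 0.6], "jaw": 0}
    - {"angular": [0, 0, 0], "linear": [-6.9, 24.6, 0.8], "jaw": 0}
    - {"angular": [0, 0, 0], "linear": [-8.5, 30.3, 1.0], "jaw": 0}
    - {"angular": [0, 0, 0], "linear": [-10.1, 36.0, 1.2], "jaw": 0}
    - {"angular": [0, 0, 0], "linear": [-11.7, 41.7, 1.3], "jaw": 0}

```text
t: 10.52
position: [0.5998, 0.1674, 0.1805]
tcp_rot: [180.0, -0.1, -160.5]
force: [0.4, 0.3, 0.9]
grip_width: 0.0853
gripper_force: 0.0
```

Emit:
move_arm:
  commands:
    - {"angular": [0, 0, 0], "linear": [-1.6, 5.7, 0.1], "jaw": 0}
    - {"angular": [0, 0, 0], "linear": [-3.2, 11.2, 0.2], "jaw": 0}
    - {"angular": [0, 0, 0], "linear": [-4.2, 14.8, 0.3], "jaw": 0}
    - {"angular": [0, 0, 0], "linear": [-4.5, 16.1, 0.3], "jaw": 0}
    - {"angular": [0, 0, 0], "linear": [-4.5, 16.1, 0.3], "jaw": 0}

```text
t: 11.15
position: [0.5893, 0.3322, 0.1778]
tcp_rot: [-180.0, -0.1, -160.5]
force: [0.2, 0.7, -1.0]
grip_width: 0.0851
gripper_force: 0.0
```

```bash
python3 go.py .5905 .332 .018
python3 - <<'E'
from h import *
p,d,W=wristcloud(); cv2.imwrite('pics/w5.png',p)
print('ram',near(W,.591,.332,.045,.035,.06)); print('tall',near(W,.463,.339,.05,.11,.14)); print('ghee',near(W,.605,.2125,.04,.03,.08))
E
```

```text
t 11.15 pos [0.5893 0.3322 0.1778] rot [-1.7997e+02 -1.0000e-01 -1.6045e+02] j [  43.   30.   22.   -0.  -82. -113.] w 0.0851 F [ 0.2  0.7 -1. ]
line 109.5 linear cm [-0.13 -0.05 15.98] angular [-0.001 -0.002  0.   ]
ram (1085, 'circ', array([0.5894, 0.3339]), 'd', 0.0656, 'rect', array([0.5888, 0.3341]), array([0.0637, 0.0632]), 18.2)
tall (2815, 'circ', array([0.4621, 0.3394]), 'd', 0.0753, 'rect', array([0.4635, 0.3399]), array([0.0703, 0.0741]), 18.6)
ghee (2553, 'circ', array([0.6052, 0.2139]), 'd', 0.0581, 'rect', array([0.6039, 0.2152]), array([0.0548, 0.0545]), 83.7)
```

View pics/w5.png

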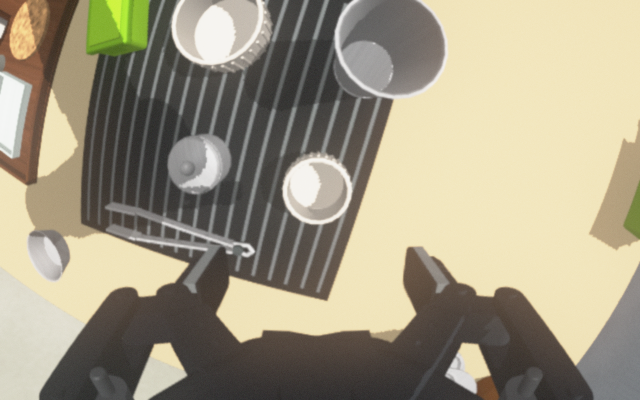

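The ramekin is at (317,188), with 64 mm confirmed. The tongs are clear of the fingers.

Emit:
move_arm:
  commands:
    - {"angular": [0, 0, 0], "linear": [-0.1, 0.05, 2.0], "jaw": 0}
    - {"angular": [0, 0, 0], "linear": [-0.1, 0.05, 5.5], "jaw": 0}
    - {"angular": [0, 0, 0], "linear": [-0.1, 0.05, 9.0], "jaw": 0}
    - {"angular": [0, 0, 0], "linear": [-0.1, 0.05, 12.0], "jaw": 0}
    - {"angular": [0, 0, 0], "linear": [-0.1, 0.05, 14.2], "jaw": 0}
    - {"angular": [0, 0, 0], "linear": [-0.1, 0.05, 15.4], "jaw": 0}
    - {"angular": [0, 0, 0], "linear": [-0.1, 0.05, 16.0], "jaw": 0}
    - {"angular": [0, 0, 0], "linear": [-0.1, 0.05, 16.0], "jaw": 0}

```text
t: 12.2
position: [0.5913, 0.3322, 0.0192]
tcp_rot: [180.0, 0.0, -160.6]
force: [-0.7, -0.4, -0.0]
grip_width: 0.0853
gripper_force: 0.0
```

Emit:
move_arm:
  commands:
    - {"angular": [0, 0, 0], "linear": [0, 0, 0], "jaw": 0.5}
    - {"angular": [0, 0, 0], "linear": [0, 0, 0], "jaw": 0.5}
    - {"angular": [0, 0, 0], "linear": [0, 0, 0], "jaw": 0.5}
    - {"angular": [0, 0, 0], "linear": [0, 0, 0], "jaw": 0.5}
    - {"angular": [0, 0, 0], "linear": [0, 0, 0], "jaw": 0.5}
  force: 45

```text
t: 12.82
position: [0.5918, 0.3331, 0.0204]
tcp_rot: [180.0, 0.2, -160.5]
force: [-0.6, 0.3, 6.3]
grip_width: 0.0629
gripper_force: 49.9
```

Emit:
move_arm:
  commands:
    - {"angular": [0, 0, 0], "linear": [0, 0, -0.5], "jaw": 0.5}
    - {"angular": [0, 0, 0], "linear": [0, 0, -2.0], "jaw": 0.5}
    - {"angular": [0, 0, 0], "linear": [0, 0, -5.0], "jaw": 0.5}
    - {"angular": [0, 0, 0], "linear": [0, 0, -9.0], "jaw": 0.5}
    - {"angular": [0, 0, 0], "linear": [0, 0, -12.5], "jaw": 0.5}
    - {"angular": [0, 0, 0], "linear": [0, 0, -14.5], "jaw": 0.5}
    - {"angular": [0, 0, 0], "linear": [0, 0, -15.0], "jaw": 0.5}

```text
t: 13.7
position: [0.5915, 0.3329, 0.1711]
tcp_rot: [179.9, 0.2, -160.5]
force: [0.1, 0.5, -1.4]
grip_width: 0.0629
gripper_force: 49.6
```

```bash
python3 go.py .498 -.259 .18
python3 - <<'E'
from h import *
s=get_state()['position']
p,d,W=wristcloud(); cv2.imwrite('pics/w6.png',p)
print('ram',near(W,s[0],s[1],.045,.17,.21))
p,d,i=look('side'); v,u=np.mgrid[:400,:640]; Ws=world(i,d,u,v)
m=(np.hypot(Ws[...,0]-s[0],Ws[...,1]-s[1])<.035)&(Ws[...,2]>.05)
print('side z',np.percentile(Ws[...,2][m],[0.5,2,50]).round(4), m.sum())
E
```

```text
t 13.7 pos [0.5915 0.3329 0.1711] rot [ 179.94    0.18 -160.53] j [  43.   30.   21.    0.  -81. -113.] w 0.0629 F [ 0.1  0.5 -1.4]
line 109.5 linear cm [ 28.54 -52.68  -1.04] angular [0.001 0.003 0.   ]
ram (11050, 'circ', array([0.5843, 0.3303]), 'd', 0.0888, 'rect', array([0.5882, 0.3301]), array([0.0706, 0.0655]), 69.5)
side z [0.1549 0.1578 0.1901] 1087
```

Emit:
move_arm:
  commands:
    - {"angular": [0, 0, 0], "linear": [1.0, -1.8, 0], "jaw": 0.5}
    - {"angular": [0, 0, 0], "linear": [3.4, -6.3, 0], "jaw": 0.5}
    - {"angular": [0, 0, 0], "linear": [6.0, -11.1, -0.2], "jaw": 0.5}
    - {"angular": [0, 0, 0], "linear": [8.7, -16.0, -0.3], "jaw": 0.5}
    - {"angular": [0, 0, 0], "linear": [11.4, -21.0, -0.4], "jaw": 0.5}
    - {"angular": [0, 0, 0], "linear": [14.1, -26.0, -0.5], "jaw": 0.5}
    - {"angular": [0, 0, 0], "linear": [16.8, -31.0, -0.6], "jaw": 0.5}
    - {"angular": [0, 0, 0], "linear": [19.5, -36.0, -0.8], "jaw": 0.5}

```text
t: 14.8
position: [0.5257, -0.0736, 0.1755]
tcp_rot: [180.0, -0.1, -160.5]
force: [0.8, -1.5, -1.3]
grip_width: 0.0626
gripper_force: 49.6
```

Emit:
move_arm:
  commands:
    - {"angular": [0, 0, 0], "linear": [2.7, -5.0, 0], "jaw": 0.5}
    - {"angular": [0, 0, 0], "linear": [5.4, -10.0, 0], "jaw": 0.5}
    - {"angular": [0, 0, 0], "linear": [7.6, -14.2, 0], "jaw": 0.5}
    - {"angular": [0, 0, 0], "linear": [8.8, -16.2, 0], "jaw": 0.5}
    - {"angular": [0, 0, 0], "linear": [9.0, -16.7, 0], "jaw": 0.5}
    - {"angular": [0, 0, 0], "linear": [9.0, -16.7, 0], "jaw": 0.5}

```text
t: 15.55
position: [0.4976, -0.259, 0.1759]
tcp_rot: [179.9, -0.1, -160.6]
force: [-0.2, 0.5, -1.3]
grip_width: 0.0624
gripper_force: 49.7
```

```bash
python3 go.py .499 -.259 .027
python3 - <<'E'
from h import *
s=get_state()['position']
p,d,W=wristcloud(); cv2.imwrite('pics/w7.png',p)
print('saucer',near(W,.499,-.259,.07,.0125,.025)); print('dav',near(W,.63,-.271,.065,.032,.045));print('coaster',near(W,.5045,-.134,.052,.010,.03))
p,d,i=look('top'); v,u=np.mgrid[:400,:640]; W=world(i,d,u,v)
print('top: tumbler',near(W,.628,-.266,.055,.075,.105),'dish',near(W,.635,-.142,.065,.0185,.03))
E
```

```text
t 15.55 pos [ 0.4976 -0.259   0.1759] rot [ 1.7993e+02 -7.0000e-02 -1.6055e+02] j [-12.  17.   2.  -0. -75. -59.] w 0.0624 F [-0.2  0.5 -1.3]
line 109.4 linear cm [-0.15 -0.06 14.89] angular [ 0.001 -0.001 -0.   ]
saucer (3221, 'circ', array([ 0.4975, -0.2574]), 'd', 0.1235, 'rect', array([ 0.4821, -0.2624]), array([0.0898, 0.122 ]), 19.5)
dav (123, 'circ', array([ 0.6466, -0.2683]), 'd', 0.0285, 'rect', array([ 0.6493, -0.2689]), array([0.0283, 0.0054]), 78.2)
coaster (4637, 'circ', array([ 0.5041, -0.132 ]), 'd', 0.0973, 'rect', array([ 0.4985, -0.1306]), array([0.0962, 0.0844]), 74.1)
top: tumbler (99, 'circ', array([ 0.6437, -0.2682]), 'd', 0.0508, 'rect', array([ 0.6512, -0.2698]), array([0.0506, 0.016 ]), 78.0) dish (63, 'circ', array([ 0.6836, -0.1485]), 'd', 0.0781, 'rect', array([ 0.6878, -0.1492]), array([0.0779, 0.0086]), 80.2)
```

View pics/w7.png

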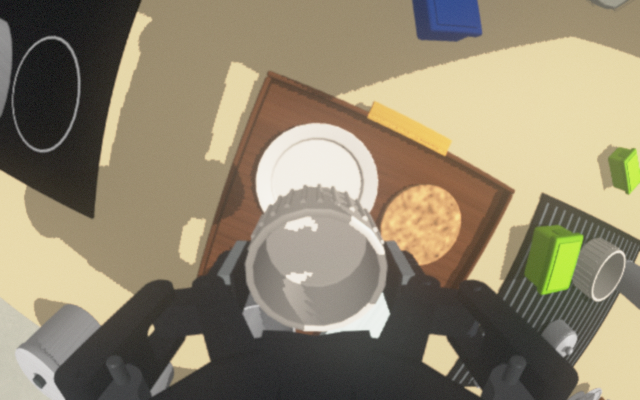

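The saucer is at (317,180), directly below the ramekin. Lowering.

Emit:
move_arm:
  commands:
    - {"angular": [0, 0, 0], "linear": [-0.1, 0.1, 2.0], "jaw": 0.5}
    - {"angular": [0, 0, 0], "linear": [-0.1, 0.1, 5.5], "jaw": 0.5}
    - {"angular": [0, 0, 0], "linear": [-0.1, 0.1, 9.0], "jaw": 0.5}
    - {"angular": [0, 0, 0], "linear": [-0.1, 0.1, 11.5], "jaw": 0.5}
    - {"angular": [0, 0, 0], "linear": [-0.1, 0.1, 13.2], "jaw": 0.5}
    - {"angular": [0, 0, 0], "linear": [-0.1, 0.1, 14.0], "jaw": 0.5}
    - {"angular": [0, 0, 0], "linear": [-0.1, 0.1, 14.4], "jaw": 0.5}
    - {"angular": [0, 0, 0], "linear": [-0.1, 0.1, 14.5], "jaw": 0.5}

```text
t: 16.65
position: [0.499, -0.258, 0.0322]
tcp_rot: [-180.0, 0.0, -160.5]
force: [0.6, 0.5, -1.8]
grip_width: 0.0624
gripper_force: 49.7
```

Emit:
move_arm:
  commands:
    - {"angular": [0, 0, 0], "linear": [0, 0, 0.1], "jaw": 0.5}
    - {"angular": [0, 0, 0], "linear": [0, 0, 0.2], "jaw": 0.5}
    - {"angular": [0, 0, 0], "linear": [0, 0, 0.3], "jaw": 0.5}
    - {"angular": [0, 0, 0], "linear": [0, 0, 0.3], "jaw": 0.5}

```text
t: 17.15
position: [0.4985, -0.2581, 0.0288]
tcp_rot: [180.0, -0.0, -160.5]
force: [0.3, 0.7, -1.1]
grip_width: 0.0627
gripper_force: 49.7
```

Emit:
move_arm:
  commands:
    - {"angular": [0, 0, 0], "linear": [0, 0, 0.1], "jaw": 0.5}
    - {"angular": [0, 0, 0], "linear": [0, 0, 0.15], "jaw": 0.5}
    - {"angular": [0, 0, 0], "linear": [0, 0, 0.2], "jaw": 0.5}
    - {"angular": [0, 0, 0], "linear": [0, 0, 0.2], "jaw": 0.5}

```text
t: 17.65
position: [0.4986, -0.2582, 0.0284]
tcp_rot: [-180.0, 0.0, -160.5]
force: [-3.4, 2.1, 9.4]
grip_width: 0.0624
gripper_force: 50.7
```

Contact made. Releasing and rising.

Emit:
move_arm:
  commands:
    - {"angular": [0, 0, 0], "linear": [0, 0, -0.05], "jaw": 0.4}
    - {"angular": [0, 0, 0], "linear": [0, 0, -0.05], "jaw": 0.25}
    - {"angular": [0, 0, 0], "linear": [0, 0, -0.05], "jaw": 0.2}
    - {"angular": [0, 0, 0], "linear": [0, 0, -0.05], "jaw": 0.12}
    - {"angular": [0, 0, 0], "linear": [0, 0, -0.05], "jaw": 0.08}
    - {"angular": [0, 0, 0], "linear": [0, 0, -0.05], "jaw": 0.08}
    - {"angular": [0, 0, 0], "linear": [0, 0, -0.05], "jaw": 0.08}

```text
t: 18.52
position: [0.4985, -0.2581, 0.0272]
tcp_rot: [180.0, -0.0, -160.5]
force: [0.7, 0.1, 0.3]
grip_width: 0.0786
gripper_force: 0.0
```

Emit:
move_arm:
  commands:
    - {"angular": [0, 0, 0], "linear": [0, 0, -0.8], "jaw": 0.08}
    - {"angular": [0, 0, 0], "linear": [0, 0, -2.5], "jaw": 0.08}
    - {"angular": [0, 0, 0], "linear": [0, 0, -5.5], "jaw": 0.08}
    - {"angular": [0, 0, 0], "linear": [0, 0, -9.5], "jaw": 0}
    - {"angular": [0, 0, 0], "linear": [0, 0, -13.0], "jaw": 0}
    - {"angular": [0, 0, 0], "linear": [0, 0, -14.8], "jaw": 0}
    - {"angular": [0, 0, 0], "linear": [0, 0, -15.2], "jaw": 0}

```text
t: 19.4
position: [0.4992, -0.2583, 0.1812]
tcp_rot: [-179.9, 0.2, -160.5]
force: [0.5, -0.3, -1.1]
grip_width: 0.0851
gripper_force: 0.0
```

```bash
python3 go.py .481 .0675 .16 111
python3 - <<'E'
from h import *
p,d,W=wristcloud(); cv2.imwrite('pics/w8.png',p)
print('ram',near(W,.498,-.258,.045,.045,.07)); print('saucer',near(W,.498,-.258,.07,.0145,.025)); print('salt',near(W,.566,-.197,.03,.05,.08))
E
```

```text
t 19.4 pos [ 0.4992 -0.2583  0.1812] rot [-1.7989e+02  1.6000e-01 -1.6053e+02] j [-11.  17.   2.   0. -75. -59.] w 0.0851 F [ 0.5 -0.3 -1.1]
line 109.5 linear cm [-9.14 31.33  2.08] angular [-0.002  0.003 -0.027]
ram (1066, 'circ', array([ 0.4977, -0.2579]), 'd', 0.065, 'rect', array([ 0.4973, -0.2579]), array([0.0636, 0.0629]), 21.5)
saucer (5095, 'circ', array([ 0.4978, -0.2574]), 'd', 0.1241, 'rect', array([ 0.498 , -0.2569]), array([0.1223, 0.1222]), 19.7)
salt (736, 'circ', array([ 0.5645, -0.1969]), 'd', 0.0314, 'rect', array([ 0.5642, -0.1973]), array([0.0302, 0.0298]), 76.5)
```

The ramekin is centred to 1 mm. Next is the box.

Emit:
move_arm:
  commands:
    - {"angular": [0, 0, 0], "linear": [-0.7, 2.4, 0.1], "jaw": 0}
    - {"angular": [0, 0, -0.01], "linear": [-2.4, 8.0, 0.2], "jaw": 0}
    - {"angular": [0, 0, -0.02], "linear": [-4.1, 14.0, 0.4], "jaw": 0}
    - {"angular": [0, 0, -0.027], "linear": [-5.8, 20.0, 0.8], "jaw": 0}
    - {"angular": [0, 0, -0.027], "linear": [-7.5, 25.7, 1.3], "jaw": 0}
    - {"angular": [0, 0, -0.027], "linear": [-8.7, 29.7, 1.8], "jaw": 0}
    - {"angular": [0, 0, -0.027], "linear": [-9.1, 31.3, 2.0], "jaw": 0}
    - {"angular": [0, 0, -0.027], "linear": [-9.1, 31.3, 2.0], "jaw": 0}

```text
t: 20.45
position: [0.4795, 0.0677, 0.1585]
tcp_rot: [-180.0, -0.1, -158.9]
force: [1.3, -0.5, -0.0]
grip_width: 0.0855
gripper_force: 0.0
```

```bash
python3 go.py .481 .0675 .0265 111
python3 - <<'E'
from h import *
p,d,W=wristcloud(); cv2.imwrite('pics/w9.png',p)
print('box',near(W,.481,.0675,.06,.05,.08)); print('big',near(W,.47,.195,.055,.05,.07))
E
```

```text
t 20.45 pos [0.4795 0.0677 0.1585] rot [-1.7999e+02 -1.0000e-01 -1.5889e+02] j [ 27.   9. -11.  -0. -69. -96.] w 0.0855 F [ 1.3 -0.5 -0. ]
line 111.1 linear cm [-0.15 -0.07 13.2 ] angular [-0.    -0.002  0.002]
box (6010, 'circ', array([0.48 , 0.068]), 'd', 0.0945, 'rect', array([0.48  , 0.0679]), array([0.0791, 0.056 ]), 21.0)
big (1239, 'circ', array([0.4684, 0.1963]), 'd', 0.0874, 'rect', array([0.4624, 0.1975]), array([0.087 , 0.0726]), 80.4)
```

View pics/w9.png

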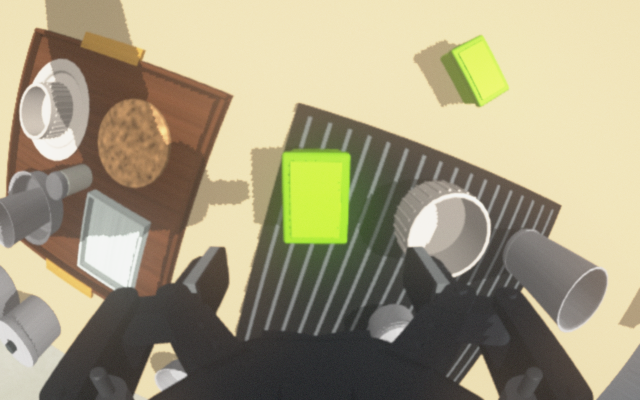

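The box is at (316,197) and aligned with the fingers. The big ramekin's edge is about 2 cm outside them.

Emit:
move_arm:
  commands:
    - {"angular": [0, 0, 0], "linear": [-0.1, 0, 2.0], "jaw": 0}
    - {"angular": [0, 0, 0], "linear": [-0.1, 0, 5.0], "jaw": 0}
    - {"angular": [0, 0, 0], "linear": [-0.1, 0, 8.0], "jaw": 0}
    - {"angular": [0, 0, 0], "linear": [-0.1, 0, 10.5], "jaw": 0}
    - {"angular": [0, 0, 0], "linear": [-0.1, 0, 12.2], "jaw": 0}
    - {"angular": [0, 0, 0], "linear": [-0.1, 0, 13.0], "jaw": 0}
    - {"angular": [0, 0, 0], "linear": [-0.1, 0, 13.2], "jaw": 0}
    - {"angular": [0, 0, 0], "linear": [-0.1, 0, 13.2], "jaw": 0}

```text
t: 21.5
position: [0.4814, 0.0675, 0.0278]
tcp_rot: [-180.0, 0.1, -159.0]
force: [0.0, 1.0, 0.6]
grip_width: 0.0856
gripper_force: 0.0
```

Emit:
move_arm:
  commands:
    - {"angular": [0, 0, 0], "linear": [0, 0, 0], "jaw": 0.5}
    - {"angular": [0, 0, 0], "linear": [0, 0, 0], "jaw": 0.5}
    - {"angular": [0, 0, 0], "linear": [0, 0, 0], "jaw": 0.5}
    - {"angular": [0, 0, 0], "linear": [0, 0, 0], "jaw": 0.5}
    - {"angular": [0, 0, 0], "linear": [0, 0, 0], "jaw": 0.5}
  force: 45

```text
t: 22.12
position: [0.4815, 0.0679, 0.028]
tcp_rot: [-180.0, 0.1, -159.0]
force: [-0.9, 1.0, 5.7]
grip_width: 0.0553
gripper_force: 49.1
```

Emit:
move_arm:
  commands:
    - {"angular": [0, 0, 0], "linear": [0, 0, -0.5], "jaw": 0.5}
    - {"angular": [0, 0, 0], "linear": [0, 0, -2.0], "jaw": 0.5}
    - {"angular": [0, 0, 0], "linear": [0, 0, -5.0], "jaw": 0.5}
    - {"angular": [0, 0, 0], "linear": [0, 0, -9.0], "jaw": 0.5}
    - {"angular": [0, 0, 0], "linear": [0, 0, -13.0], "jaw": 0.5}
    - {"angular": [0, 0, 0], "linear": [0, 0, -15.5], "jaw": 0.5}
    - {"angular": [0, 0, 0], "linear": [0, 0, -16.0], "jaw": 0.5}

```text
t: 23.0
position: [0.4815, 0.068, 0.1885]
tcp_rot: [180.0, 0.2, -159.0]
force: [-0.7, -0.1, -1.4]
grip_width: 0.0551
gripper_force: 48.4
```

```bash
python3 go.py .635 -.1415 .18 84
python3 - <<'E'
from h import *
p,d,i=look('top'); v,u=np.mgrid[:400,:640]; W=world(i,d,u,v)
print('top dish walls',near(W,.635,-.142,.068,.0165,.026),'floor',near(W,.635,-.142,.05,.004,.0145),'tumbler',near(W,.628,-.266,.055,.075,.105))
h=p.astype(int); m=(np.hypot(W[...,0]-.635,W[...,1]+.142)<.075)&(h.min(-1)>150)
q=cv2.minAreaRect(W[m][:,:2].astype(np.float32)); print('bright dish',np.round(q[0],4),np.round(q[1],4),q[2])
s=get_state()['position']; p,d,i=look('side'); W=world(i,d,u,v); g=p.astype(int); m=(g[...,1]>g[...,2]+20)&(g[...,1]>g[...,0]+60)&(np.hypot(W[...,0]-s[0],W[...,1]-s[1])<.06)&(W[...,2]>.08)
print('side z box',np.percentile(W[...,2][m],[1,3,97]).round(4))
E
```

```text
t 23.0 pos [0.4815 0.068  0.1885] rot [ 1.7998e+02  1.5000e-01 -1.5898e+02] j [ 27.   8.  -8.  -0. -74. -96.] w 0.0551 F [-0.7 -0.1 -1.4]
line 111.0 linear cm [ -6.82 -25.07   0.86] angular [0.001 0.003 0.472]
top dish walls (246, 'circ', array([ 0.6348, -0.1418]), 'd', 0.1352, 'rect', array([ 0.6354, -0.1395]), array([0.0864, 0.1108]), 83.9) floor (1270, 'circ', array([ 0.6349, -0.142 ]), 'd', 0.1001, 'rect', array([ 0.6352, -0.1419]), array([0.0975, 0.0989]), 88.0) tumbler (252, 'circ', array([ 0.629 , -0.2653]), 'd', 0.0614, 'rect', array([ 0.6296, -0.2652]), array([0.0593, 0.0591]), 17.4)
bright dish [ 0.6371 -0.1415] [0.0901 0.1133] 83.6858901977539
side z box [0.1654 0.167  0.2168]
```

Emit:
move_arm:
  commands:
    - {"angular": [0, 0, 0.03], "linear": [-0.5, -1.8, 0], "jaw": 0.5}
    - {"angular": [0, 0, 0.11], "linear": [-1.6, -5.8, 0], "jaw": 0.5}
    - {"angular": [0, 0, 0.21], "linear": [-3.0, -10.8, 0], "jaw": 0.5}
    - {"angular": [0, 0, 0.31], "linear": [-4.4, -16.0, 0], "jaw": 0.5}
    - {"angular": [0, 0, 0.4], "linear": [-5.7, -20.8, 0], "jaw": 0.5}
    - {"angular": [0, 0, 0.455], "linear": [-6.6, -24.0, 0], "jaw": 0.5}
    - {"angular": [0, 0, 0.472], "linear": [-6.85, -24.9, 0], "jaw": 0.5}
    - {"angular": [0, 0, 0.472], "linear": [-6.85, -24.9, 0], "jaw": 0.5}

```text
t: 24.1
position: [0.6336, -0.1401, 0.1853]
tcp_rot: [180.0, -0.2, 174.0]
force: [-0.4, -0.2, -2.0]
grip_width: 0.0552
gripper_force: 48.4
```

```bash
python3 go.py .6345 -.1395 .0325 84
python3 - <<'E'
from h import *
p,d,W=wristcloud(); cv2.imwrite('pics/w10.png',p)
print('dish',near(W,.635,-.14,.068,.0165,.026)); print('salt',near(W,.566,-.197,.03,.05,.08)); print('coaster',near(W,.5045,-.134,.052,.010,.03))
E
```

```text
t 24.1 pos [ 0.6336 -0.1401  0.1853] rot [179.99  -0.18 173.95] j [  1.  27.  18.  -0. -81. -97.] w 0.0552 F [-0.4 -0.2 -2. ]
line 84.0 linear cm [-0.13  0.07 15.28] angular [ 0.    -0.003 -0.001]
dish (614, 'circ', array([ 0.6032, -0.1353]), 'd', 0.0958, 'rect', array([ 0.6015, -0.1351]), array([0.0859, 0.0462]), 83.4)
salt (926, 'circ', array([ 0.5648, -0.1963]), 'd', 0.0315, 'rect', array([ 0.5654, -0.1963]), array([0.0299, 0.0294]), 81.7)
coaster (6623, 'circ', array([ 0.5042, -0.1317]), 'd', 0.0964, 'rect', array([ 0.5045, -0.1319]), array([0.095 , 0.0945]), 84.7)
```

View pics/w10.png

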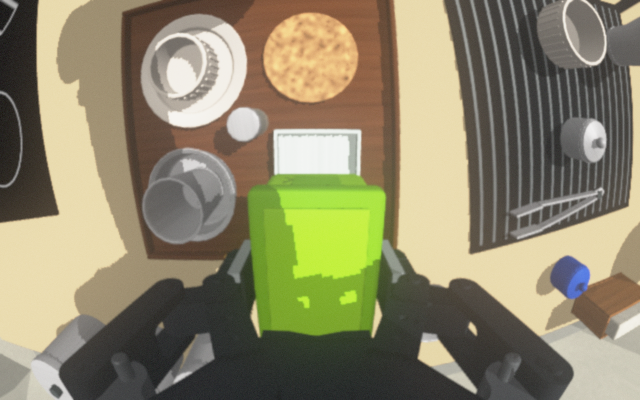

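The dish lies straight under the box; its visible edge is centred at (316,150). The wrist fix is (0.634,-0.139). Lowering.

Emit:
move_arm:
  commands:
    - {"angular": [0, 0, 0], "linear": [-0.1, 0.1, 2.0], "jaw": 0.5}
    - {"angular": [0, 0, 0], "linear": [-0.1, 0.1, 5.5], "jaw": 0.5}
    - {"angular": [0, 0, 0], "linear": [-0.1, 0.1, 9.0], "jaw": 0.5}
    - {"angular": [0, 0, 0], "linear": [-0.1, 0.1, 12.0], "jaw": 0.5}
    - {"angular": [0, 0, 0], "linear": [-0.1, 0.1, 13.6], "jaw": 0.5}
    - {"angular": [0, 0, 0], "linear": [-0.1, 0.1, 14.4], "jaw": 0.5}
    - {"angular": [0, 0, 0], "linear": [-0.1, 0.1, 14.9], "jaw": 0.5}
    - {"angular": [0, 0, 0], "linear": [-0.1, 0.1, 14.9], "jaw": 0.5}

```text
t: 25.15
position: [0.6357, -0.1392, 0.0389]
tcp_rot: [180.0, 0.1, 174.0]
force: [0.1, -0.0, -0.9]
grip_width: 0.0553
gripper_force: 48.4
```

Emit:
move_arm:
  commands:
    - {"angular": [0, 0, 0], "linear": [0, 0, 0.1], "jaw": 0.5}
    - {"angular": [0, 0, 0], "linear": [0, 0, 0.2], "jaw": 0.5}
    - {"angular": [0, 0, 0], "linear": [0, 0, 0.3], "jaw": 0.5}
    - {"angular": [0, 0, 0], "linear": [0, 0, 0.3], "jaw": 0.5}

```text
t: 25.65
position: [0.6352, -0.1393, 0.0352]
tcp_rot: [180.0, -0.0, 174.0]
force: [-0.4, -0.5, -1.3]
grip_width: 0.0553
gripper_force: 48.4
```

Emit:
move_arm:
  commands:
    - {"angular": [0, 0, 0], "linear": [0, 0, 0.1], "jaw": 0.5}
    - {"angular": [0, 0, 0], "linear": [0, 0, 0.2], "jaw": 0.5}
    - {"angular": [0, 0, 0], "linear": [0, 0, 0.2], "jaw": 0.5}

```text
t: 26.02
position: [0.6354, -0.1393, 0.0341]
tcp_rot: [-180.0, 0.0, 174.0]
force: [-1.8, 1.5, 5.7]
grip_width: 0.0553
gripper_force: 49.1
```

Contact made. Releasing with a modest opening, since the davara is nearby, then rising.

Emit:
move_arm:
  commands:
    - {"angular": [0, 0, 0], "linear": [0, 0, 0], "jaw": 0.45}
    - {"angular": [0, 0, 0], "linear": [0, 0, 0], "jaw": 0.32}
    - {"angular": [0, 0, 0], "linear": [0, 0, 0], "jaw": 0.25}
    - {"angular": [0, 0, 0], "linear": [0, 0, 0], "jaw": 0.2}
    - {"angular": [0, 0, 0], "linear": [0, 0, 0], "jaw": 0.2}
    - {"angular": [0, 0, 0], "linear": [0, 0, 0], "jaw": 0.2}

```text
t: 26.78
position: [0.6353, -0.1393, 0.0332]
tcp_rot: [-180.0, -0.0, 174.0]
force: [-0.4, -0.2, -0.1]
grip_width: 0.0683
gripper_force: 0.0
```

Emit:
move_arm:
  commands:
    - {"angular": [0, 0, 0], "linear": [0, 0, -0.8], "jaw": 0.2}
    - {"angular": [0, 0, 0], "linear": [0, 0, -2.5], "jaw": 0.2}
    - {"angular": [0, 0, 0], "linear": [0, 0, -5.5], "jaw": 0.2}
    - {"angular": [0, 0, 0], "linear": [0, 0, -9.5], "jaw": 0.1}
    - {"angular": [0, 0, 0], "linear": [0, 0, -12.5], "jaw": 0}
    - {"angular": [0, 0, 0], "linear": [0, 0, -13.8], "jaw": 0}
    - {"angular": [0, 0, 0], "linear": [0, 0, -14.2], "jaw": 0}

```text
t: 27.65
position: [0.6354, -0.1392, 0.1761]
tcp_rot: [180.0, 0.1, 174.0]
force: [0.5, 0.6, -1.5]
grip_width: 0.0856
gripper_force: 0.0
```

```bash
python3 go.py .605 .2135 .165 95
python3 - <<'E'
from h import *
p,d,W=wristcloud(); cv2.imwrite('pics/w11.png',p)
print('box',near(W,.635,-.14,.06,.055,.08)); print('dish',near(W,.635,-.14,.075,.0165,.026))
E
```

```text
t 27.65 pos [ 0.6354 -0.1392  0.1761] rot [1.7997e+02 7.0000e-02 1.7397e+02] j [  1.  27.  17.  -0. -79. -97.] w 0.0856 F [ 0.5  0.6 -1.5]
line 84.0 linear cm [ 6.73 34.75  1.12] angular [ 0.     0.001 -0.192]
box (5632, 'circ', array([ 0.6344, -0.1387]), 'd', 0.0951, 'rect', array([ 0.6342, -0.139 ]), array([0.0564, 0.0796]), 83.3)
dish (1195, 'circ', array([ 0.634 , -0.1388]), 'd', 0.1388, 'rect', array([ 0.6342, -0.139 ]), array([0.0868, 0.11  ]), 84.0)
```

The box is seated in the dish, concentric and parallel. Now the ghee pot.

Emit:
move_arm:
  commands:
    - {"angular": [0, 0, 0], "linear": [0.4, 2.2, 0], "jaw": 0}
    - {"angular": [0, 0, 0], "linear": [1.5, 7.6, 0.2], "jaw": 0}
    - {"angular": [0, 0, 0], "linear": [2.7, 13.6, 0.4], "jaw": 0}
    - {"angular": [0, 0, 0], "linear": [3.8, 19.6, 0.6], "jaw": 0}
    - {"angular": [0, 0, 0], "linear": [5.0, 25.6, 0.8], "jaw": 0}
    - {"angular": [0, 0, 0], "linear": [6.1, 31.0, 1.0], "jaw": 0}
    - {"angular": [0, 0, 0], "linear": [6.6, 34.0, 1.1], "jaw": 0}
    - {"angular": [0, 0, 0], "linear": [6.7, 34.7, 1.1], "jaw": 0}

```text
t: 28.7
position: [0.6036, 0.2154, 0.1626]
tcp_rot: [-179.9, -0.1, 174.2]
force: [0.0, 0.3, 0.6]
grip_width: 0.0856
gripper_force: 0.0
```

```bash
python3 go.py .605 .2135 .010
python3 - <<'E'
from h import *
p,d,W=wristcloud(); cv2.imwrite('pics/w12.png',p)
print('ghee body',near(W,.605,.2135,.035,.035,.07)); print('knob',near(W,.605,.2135,.03,.0575,.07))
E
```

```text
t 28.7 pos [0.6036 0.2154 0.1626] rot [-1.7993e+02 -1.4000e-01  1.7415e+02] j [  34.   27.   14.   -0.  -77. -129.] w 0.0856 F [0.  0.3 0.6]
line 84.2 linear cm [-0.19 -0.16 15.26] angular [-0.001 -0.002  0.   ]
ghee body (3133, 'circ', array([0.6048, 0.2139]), 'd', 0.0579, 'rect', array([0.6038, 0.2145]), array([0.0562, 0.0543]), 82.7)
knob (201, 'circ', array([0.6046, 0.2139]), 'd', 0.0142, 'rect', array([0.6047, 0.2141]), array([0.0135, 0.0126]), 31.8)
```

View pics/w12.png

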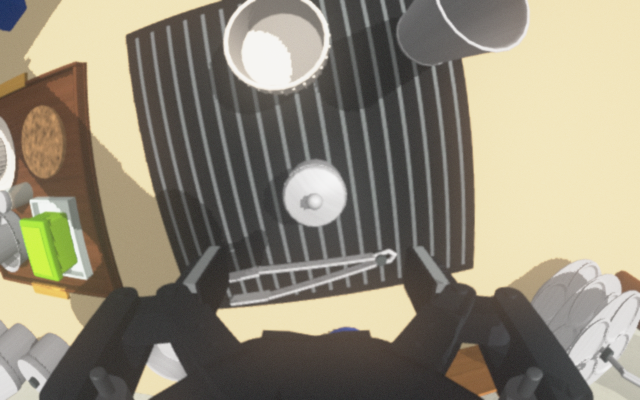

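The steel ghee pot is at (315,195), knob Ø14. The tongs are about 5 cm ahead of the finger line. Descending.

Emit:
move_arm:
  commands:
    - {"angular": [0, 0, 0], "linear": [-0.1, -0.15, 2.0], "jaw": 0}
    - {"angular": [0, 0, 0], "linear": [-0.1, -0.15, 5.5], "jaw": 0}
    - {"angular": [0, 0, 0], "linear": [-0.1, -0.15, 9.0], "jaw": 0}
    - {"angular": [0, 0, 0], "linear": [-0.1, -0.15, 12.0], "jaw": 0}
    - {"angular": [0, 0, 0], "linear": [-0.1, -0.15, 14.0], "jaw": 0}
    - {"angular": [0, 0, 0], "linear": [-0.1, -0.15, 14.9], "jaw": 0}
    - {"angular": [0, 0, 0], "linear": [-0.1, -0.15, 15.2], "jaw": 0}
    - {"angular": [0, 0, 0], "linear": [-0.1, -0.15, 15.2], "jaw": 0}

```text
t: 29.75
position: [0.6064, 0.2112, 0.013]
tcp_rot: [180.0, 0.1, 174.0]
force: [1.0, -0.5, -0.1]
grip_width: 0.0855
gripper_force: 0.0
```

Emit:
move_arm:
  commands:
    - {"angular": [0, 0, 0], "linear": [0, 0, 0], "jaw": 0.5}
    - {"angular": [0, 0, 0], "linear": [0, 0, 0], "jaw": 0.5}
    - {"angular": [0, 0, 0], "linear": [0, 0, 0], "jaw": 0.5}
    - {"angular": [0, 0, 0], "linear": [0, 0, 0], "jaw": 0.5}
    - {"angular": [0, 0, 0], "linear": [0, 0, 0], "jaw": 0.5}
  force: 45

```text
t: 30.38
position: [0.6067, 0.2118, 0.0135]
tcp_rot: [179.9, 0.1, 174.0]
force: [-0.9, 1.4, 6.0]
grip_width: 0.0549
gripper_force: 48.2
```

Emit:
move_arm:
  commands:
    - {"angular": [0, 0, 0], "linear": [0, 0, -0.5], "jaw": 0.5}
    - {"angular": [0, 0, 0], "linear": [0, 0, -2.0], "jaw": 0.5}
    - {"angular": [0, 0, 0], "linear": [0, 0, -5.0], "jaw": 0.5}
    - {"angular": [0, 0, 0], "linear": [0, 0, -9.0], "jaw": 0.5}
    - {"angular": [0, 0, 0], "linear": [0, 0, -12.5], "jaw": 0.5}
    - {"angular": [0, 0, 0], "linear": [0, 0, -15.0], "jaw": 0.5}
    - {"angular": [0, 0, 0], "linear": [0, 0, -15.5], "jaw": 0.5}

```text
t: 31.25
position: [0.6067, 0.2115, 0.1698]
tcp_rot: [179.9, 0.2, 174.0]
force: [0.1, -0.3, -2.1]
grip_width: 0.0549
gripper_force: 47.9
```

```bash
python3 go.py .5043 -.1325 .165
python3 - <<'E'
from h import *
s=get_state()['position']; p,d,i=look('side'); v,u=np.mgrid[:400,:640]; W=world(i,d,u,v)
m=(np.hypot(W[...,0]-s[0],W[...,1]-s[1])<.03)&(W[...,2]>.05)
print('side z',np.percentile(W[...,2][m],[0.5,2,97]).round(4),m.sum())
E
```

```text
t 31.25 pos [0.6067 0.2115 0.1698] rot [179.87   0.19 173.97] j [  33.   26.   14.    0.  -78. -129.] w 0.0549 F [ 0.1 -0.3 -2.1]
line 84.0 linear cm [  6.57 -35.29   0.38] angular [0.002 0.003 0.   ]
side z [0.1602 0.1621 0.333 ] 745
```

Emit:
move_arm:
  commands:
    - {"angular": [0, 0, 0], "linear": [0.4, -2.2, 0], "jaw": 0.5}
    - {"angular": [0, 0, 0], "linear": [1.4, -7.6, 0], "jaw": 0.5}
    - {"angular": [0, 0, 0], "linear": [2.5, -13.6, 0], "jaw": 0.5}
    - {"angular": [0, 0, 0], "linear": [3.7, -19.8, 0], "jaw": 0.5}
    - {"angular": [0, 0, 0], "linear": [4.8, -25.8, 0], "jaw": 0.5}
    - {"angular": [0, 0, 0], "linear": [5.9, -31.5, 0], "jaw": 0.5}
    - {"angular": [0, 0, 0], "linear": [6.4, -34.6, 0], "jaw": 0.5}
    - {"angular": [0, 0, 0], "linear": [6.5, -35.3, 0], "jaw": 0.5}

```text
t: 32.3
position: [0.5027, -0.1345, 0.166]
tcp_rot: [180.0, -0.2, 173.8]
force: [-0.2, 0.8, -2.4]
grip_width: 0.0549
gripper_force: 48.1
```

```bash
python3 go.py .5043 -.1322 .023
python3 - <<'E'
from h import *
p,d,W=wristcloud(); cv2.imwrite('pics/w13.png',p)
print('coaster',near(W,.5043,-.1325,.053,.010,.03)); print('salt',near(W,.566,-.197,.03,.05,.08))
E
```

```text
t 32.3 pos [ 0.5027 -0.1345  0.166 ] rot [ 1.8000e+02 -1.5000e-01  1.7381e+02] j [  2.  13.  -5.  -0. -72. -98.] w 0.0549 F [-0.2  0.8 -2.4]
line 83.8 linear cm [-0.18  0.25 14.3 ] angular [ 0.    -0.003 -0.   ]
coaster (5058, 'circ', array([ 0.5041, -0.1317]), 'd', 0.0965, 'rect', array([ 0.4929, -0.1304]), array([0.0949, 0.0721]), 81.2)
salt (0, 'circ', array([0., 0.]), 'd', 0.0, 'rect', array([0., 0.]), array([0., 0.]), 0.0)
```

Emit:
move_arm:
  commands:
    - {"angular": [0, 0, 0], "linear": [0, 0.1, 2.0], "jaw": 0.5}
    - {"angular": [0, 0, 0], "linear": [0, 0.1, 5.5], "jaw": 0.5}
    - {"angular": [0, 0, 0], "linear": [0, 0.1, 9.0], "jaw": 0.5}
    - {"angular": [0, 0, 0], "linear": [0, 0.1, 11.5], "jaw": 0.5}
    - {"angular": [0, 0, 0], "linear": [0, 0.1, 13.0], "jaw": 0.5}
    - {"angular": [0, 0, 0], "linear": [0, 0.1, 13.7], "jaw": 0.5}
    - {"angular": [0, 0, 0], "linear": [0, 0.1, 14.1], "jaw": 0.5}
    - {"angular": [0, 0, 0], "linear": [0, 0.1, 14.1], "jaw": 0.5}

```text
t: 33.35
position: [0.5047, -0.132, 0.0267]
tcp_rot: [180.0, 0.1, 174.0]
force: [-0.4, 0.7, -2.4]
grip_width: 0.0547
gripper_force: 48.2
```

Emit:
move_arm:
  commands:
    - {"angular": [0, 0, 0], "linear": [0, 0, 0.1], "jaw": 0.5}
    - {"angular": [0, 0, 0], "linear": [0, 0, 0.2], "jaw": 0.5}
    - {"angular": [0, 0, 0], "linear": [0, 0, 0.2], "jaw": 0.5}

```text
t: 33.72
position: [0.5045, -0.132, 0.0245]
tcp_rot: [180.0, 0.0, 174.0]
force: [0.1, -0.1, -1.5]
grip_width: 0.0546
gripper_force: 48.2
```

Emit:
move_arm:
  commands:
    - {"angular": [0, 0, 0], "linear": [0, 0, 0.1], "jaw": 0.5}
    - {"angular": [0, 0, 0], "linear": [0, 0, 0.2], "jaw": 0.5}
    - {"angular": [0, 0, 0], "linear": [0, 0, 0.2], "jaw": 0.5}

```text
t: 34.1
position: [0.5046, -0.1321, 0.0244]
tcp_rot: [-180.0, 0.1, 174.0]
force: [-6.2, 2.8, 15.2]
grip_width: 0.0545
gripper_force: 49.9
```

Emit:
move_arm:
  commands:
    - {"angular": [0, 0, 0], "linear": [0, 0, -0.1], "jaw": 0.5}
    - {"angular": [0, 0, 0], "linear": [0, 0, -0.1], "jaw": 0.35}
    - {"angular": [0, 0, 0], "linear": [0, 0, -0.1], "jaw": 0.25}
    - {"angular": [0, 0, 0], "linear": [0, 0, -0.1], "jaw": 0.2}
    - {"angular": [0, 0, 0], "linear": [0, 0, -0.1], "jaw": 0.15}
    - {"angular": [0, 0, 0], "linear": [0, 0, -0.1], "jaw": 0.15}
    - {"angular": [0, 0, 0], "linear": [0, 0, -0.1], "jaw": 0.15}

```text
t: 34.98
position: [0.5044, -0.132, 0.0232]
tcp_rot: [-180.0, -0.0, 174.0]
force: [-0.1, -0.4, -0.7]
grip_width: 0.0726
gripper_force: 0.0
```

Emit:
move_arm:
  commands:
    - {"angular": [0, 0, 0], "linear": [0, 0, -0.8], "jaw": 0.15}
    - {"angular": [0, 0, 0], "linear": [0, 0, -2.5], "jaw": 0.15}
    - {"angular": [0, 0, 0], "linear": [0, 0, -5.5], "jaw": 0.15}
    - {"angular": [0, 0, 0], "linear": [0, 0, -10.0], "jaw": 0.1}
    - {"angular": [0, 0, 0], "linear": [0, 0, -14.5], "jaw": 0}
    - {"angular": [0, 0, 0], "linear": [0, 0, -17.5], "jaw": 0}
    - {"angular": [0, 0, 0], "linear": [0, 0, -18.0], "jaw": 0}

```text
t: 35.85
position: [0.5055, -0.1322, 0.2064]
tcp_rot: [180.0, 0.3, 174.0]
force: [0.3, 0.2, -0.6]
grip_width: 0.0853
gripper_force: 0.0
```

```bash
python3 go.py .45 -.1 .3
python3 - <<'E'
from h import *
p,d,W=wristcloud(); cv2.imwrite('pics/w14.png',p)
for n,a in dict(ghee=(.5045,-.132,.035,.045,.085),knob=(.5045,-.132,.03,.069,.085),coaster=(.5043,-.132,.053,.010,.018),salt=(.566,-.197,.03,.05,.08),tumbler=(.628,-.266,.055,.08,.105),ram=(.498,-.258,.045,.045,.07),box=(.634,-.139,.06,.055,.08)).items(): print(n,near(W,*a))
p,d,i=look('side'); cv2.imwrite('pics/s14.png',cv2.resize(p[140:340,190:450],None,fx=3,fy=3)[:600,:780])
E
```

```text
t 35.85 pos [ 0.5055 -0.1322  0.2064] rot [179.99   0.32 173.98] j [  3.  12.  -1.   0. -77. -99.] w 0.0853 F [ 0.3  0.2 -0.6]
line 84.0 linear cm [ 5.81  2.62 -9.4 ] angular [0.    0.005 0.   ]
ghee (2541, 'circ', array([ 0.5027, -0.1317]), 'd', 0.0581, 'rect', array([ 0.5022, -0.1313]), array([0.0563, 0.0551]), 74.0)
knob (163, 'circ', array([ 0.5036, -0.1315]), 'd', 0.0137, 'rect', array([ 0.5029, -0.1314]), array([0.0129, 0.0123]), 83.7)
coaster (2965, 'circ', array([ 0.504 , -0.1319]), 'd', 0.0971, 'rect', array([ 0.5032, -0.1313]), array([0.0949, 0.0951]), 79.0)
salt (668, 'circ', array([ 0.5645, -0.1966]), 'd', 0.0318, 'rect', array([ 0.5642, -0.197 ]), array([0.0297, 0.0306]), 37.0)
tumbler (162, 'circ', array([ 0.6282, -0.2447]), 'd', 0.0383, 'rect', array([ 0.6288, -0.24  ]), array([0.0105, 0.0382]), 82.0)
ram (808, 'circ', array([ 0.497 , -0.2574]), 'd', 0.0647, 'rect', array([ 0.4973, -0.2571]), array([0.062 , 0.0626]), 80.3)
box (2939, 'circ', array([ 0.6342, -0.139 ]), 'd', 0.0951, 'rect', array([ 0.6342, -0.1383]), array([0.0563, 0.0819]), 82.5)
```

View pics/s14.png

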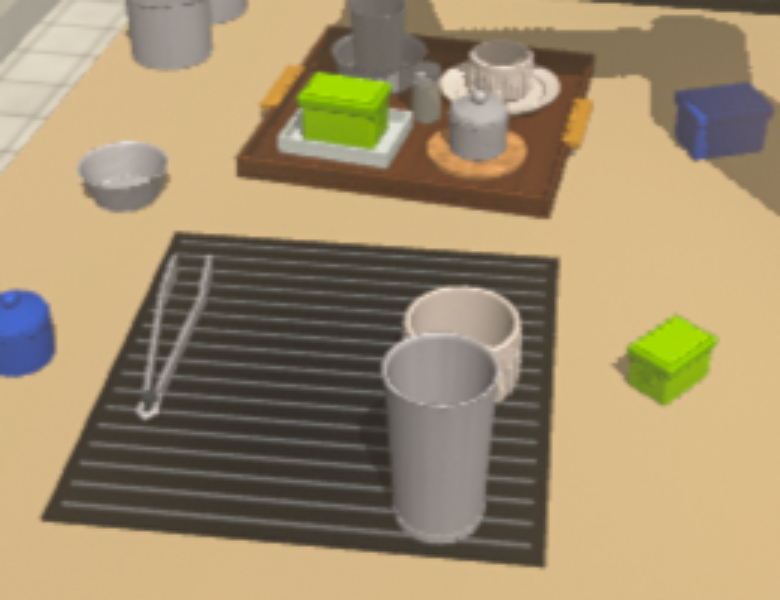

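The side view shows all four seated: tumbler upright in the davara (378,40), ramekin in the saucer (500,75), box in the dish (345,110) and ghee pot on the coaster (478,125). The shaker, tall tumbler and large ramekin are standing where they were. I'm handing in.

```bash
python3 -c "
from h import *
print(finish_job())"
```

```text
the job is handed in; nothing more can be done
None
```

The job is handed in at about 36 s: the tumbler, ramekin, box and ghee pot were set down in that order on the davara, saucer, dish and coaster, and the tall tumbler, large ramekin and salt shaker were left standing where they were.

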